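Wind open the pen case and clip the pen away

TASK

Wind the pen case's cover fully open with the crank, turning clockwise and keeping hold of the crank's loose bone-coloured sleeve all the while the crank turns. Then take the black pen from its rest and snap it down into the empty pair of spring clips nearer the robot, either way round, centred and fully home, and let go. Leave the brown pen in its clips and everything else on the counter where it is.

Things in the scene. Friction and masses are not known exactly. Their poses are not given: they have to be found in the camera images.
- case: Dark wooden pen case, fixed, 260 x 220 mm, with the crank's post on its left (+y) side. Origin under the middle of the box at counter height; x points to the far side, y left, z up. Near half (x -123 to 0 mm): a well with walls 62 mm high, inner faces at y = +-100 mm, floor 8 mm high, two lanes of brass clips at x -82 (empty) and -34 mm (brown pen). Far half: roofed, top 78 mm high.
- cover: Slatted light wooden cover over the well, 122 x 198 mm, top 68 mm above the counter. As the crank is wound it slides to the case's +x, under the roof; 111 mm in all bares both lanes. It moves only with the crank. Origin: coincides with the case's origin when shut.
- crank (a joint): Angle of the crank, 0 to 8.0 rad; starts at 0 to 1.2, grows turning clockwise seen from above. At 8.0 it meets its stop and the cover is fully open. At value q the crank arm points along (cos q, -sin q) in the case's x, y. Needs about 0.15 Nm (3 N at the sleeve) and stays where it is left.
- crank_axis (a point): Point on the crank's vertical axis at the height of the middle of the sleeve, 130 mm above the counter; axes as the case's. Case frame position (-60, 185, 130) mm. The brass crank arm below is 14 mm wide, its top and the hub's top lie 104 mm (no higher) above the counter.
- sleeve: Bone-coloured upright grip sleeve with a brown stripe, 22 mm diameter, 52 mm tall (104 to 156 mm above the counter), origin at its centre, 55 mm from the crank's axis. It spins freely on its pin, so a gripper can hold it from above without turning while it carries it round the circle.
- clip_mid (a point): Where the black pen's centre belongs: midway between the empty lane's two clips, on a seated pen's axis, 40 mm above the counter; axes as the case's; the pen lies along y. Free space between the clips: 60 mm along y, down to the floor 32 mm below. Walls or the brown pen's near side are 40 mm away in x.
- clip_left (a point): The left (+y) clip of the empty lane, 36 mm from clip_mid (its twin 36 mm to the other side), on the seated pen's axis; 12 mm wide in y. Seat 7 mm below; two sprung jaws whose round lips, 9 mm apart in x and 7 mm above this point, spread for the 14 mm pen; flared ears, tops 56 mm above the counter, guide it in. Pushing the pen straight down into both clips takes 4 to 7 N in all, then it rests on the seats.
- pen_center (a point): Centre of the loose black fountain pen, a 14 mm thick, 130 mm long cylinder with thin brass bands, 35 g; x along the pen. It starts lying level in two V notches of the steel rest, its axis 32 mm above the counter.
- pen_rest: Low steel pen rest fixed to the counter, base 110 x 44 x 6 mm; origin at the centre of its underside, x along the pen. Two V notches 40 mm to either side of its middle, each 8 mm long along the pen, 23 mm across and up to 33 mm high; free space between them above the base.
- brown_pen: Loose red-brown pen of the same size held in the far lane of clips, 48 mm beyond the empty lane; origin at its centre. To be left.
- tip_dish: Round steel tip dish, 100 mm wide, 22 mm high; origin under its centre. To be left.
- bottle_a: Amber medicine bottle, 56 mm wide, 130 mm high; origin under its centre. To be left.
- bottle_b: Amber medicine bottle, 56 mm wide, 160 mm high; origin under its centre. To be left.
- magnifier: Magnifier lying flat, 80 mm brass-rimmed lens with its centre at the origin, bone handle to its -x, 185 mm long in all. To be left.
- catch_cup: Brass catch cup, 72 mm wide, 45 mm high, at the foot of the fixed wooden coin chute on the left; origin under its centre. To be left.
- counter_bell: Brass counter bell, 80 mm wide, 52 mm high; origin under its centre. To be left.
- pen: The same black pen; origin at its centre, x along it.
Not all that is in view belongs to the job. There is more than one size of the pen; the job needs the smallest.

How it is judged (in metres and radians):
On the way, in this order (a step that is already met when the one before it is completed fails the run):
1. the crank is being wound, held by its sleeve, past 3 rad (value of joint crank between 3 and 7 rad and contact force between the fingers and sleeve above 0.3 N), for 0.1 s.
2. the cover is wound fully open (crank past 7.6 rad) with the sleeve still held (value of joint crank above 7.6 rad and contact force between the fingers and sleeve above 0.3 N), for 0.1 s.
3. the black pen is home in the empty clips (x of pen_center in the frame of clip_mid between -0.004 and 0.004 m and y of pen_center in the frame of clip_mid between -0.012 and 0.012 m and z of pen_center in the frame of clip_mid between -0.003 and 0.003 m and angle between the x axis of pen_center and the y axis of clip_mid, either way round below 0.09 rad), for 0.2 s.
At the end, for the whole second after the job is handed in: The crank stands past 7.6 rad (cover open); the black pen's centre is within 3 mm in height and 4 mm across of the empty clips' seat line, within 12 mm of midway along it, parallel to the lane within 0.09 rad, released and at rest; the brown pen is still in its clips (all of step 3 and value of joint crank above 7.6 rad and linear speed of pen below 0.01 m/s and z of brown_pen in the frame of case below 0.044 m); the robot touches nothing.
It fails at once if the crank turns (faster than 0.5 rad/s) while its sleeve is not held, before it is past 7.6 rad ((velocity of joint crank above 0.5 rad/s or velocity of joint crank below -0.5 rad/s) and contact force between the fingers and sleeve below 0.05 N and value of joint crank below 7.6 rad).
It fails at once if the brown pen is moved more than 15 mm (distance of brown_pen from where it was at the start of the episode above 0.015 m).
It fails at once if another thing on the counter is moved more than 30 mm or a bottle is tipped (distance of any of tip_dish, bottle_a, bottle_b, magnifier, catch_cup, counter_bell from where it was at the start of the episode above 0.03 m or angle between any of bottle_a, bottle_b's own z axis and vertical above 0.5 rad).
It also fails if it takes over 67 s, if anything falls off the work surface, if the arm or the gripper's body presses on something with over 40 N, if the wrist force passes 120 N, or if a joint passes its speed limit or range.

ROBOT

A 6-joint arm with a two-finger parallel gripper is mounted at the origin on the work surface. World frame = base frame: x ahead of the robot, y to its left, z up, the work surface at z = 0. Lengths are in mm, angles in rad, forces in N, time in s.
With the tool pointing down it reaches from about 300 to 875 mm from the base axis. Payload 4.2 kg.
Tool frame: the origin (TCP) lies midway between the tips of the shut fingers; the grasp point (between the pads) lies behind it (grip_depth is the z of the grasp point in the tool frame, in mm); z points along the fingers, x is the direction in which the jaws open and shut, and the axes are right-handed (so a half turn about z gives the same grasp; the last joint's range is limited). The gripper opens to 85 mm and grips with 20 to 120 N. Pads are 22 mm wide; open, the fingers measure 114 mm over their backs; the gripper's body (76 mm by 85 mm) begins 54 mm behind the grasp point. The pads swing forward as they close: fully open they stand 13 mm farther back than shut.
Start: joints at [-1.146, 0.32, 1.565, -0, 1.257, -0.02], TCP at [247.414, -519.064, 231.338] pointing down, gripper open.
Joint ranges: [-3.11, 3.11], [-0.84, 2.01], [0.21, 2.61], [-1.34, 4.49], [0.05, 2.63], [-2.56, 2.56]. Speed limits (rad/s): [2.57, 2.57, 3.14, 3.14, 3.14, 3.14].

INTERFACE

Orientations are given as a unit quaternion [x, y, z, w].
In Python, from workcell import * gives the robot as it stands. Calls block until the motion is done:
- move_ptp(position, orientation): joint-space move of the TCP to a pose.
- move_straight(position, orientation=None, speed=150): straight line of the TCP; orientation=None keeps the orientation; speed is the mean speed in mm/s.
- goto_joints(angles): joint-space move.
- set_gripper(opening): opening from 0.0 (shut) to 1.0 (fully open); the grip force is fixed at half the most; returns when the fingers have stopped.
- dwell(seconds).
- solve_ik(position, orientation): joint angles nearest the present ones, or None.
- get_state(): the state.
- read_camera(name): name is "scene" or "side" or "wrist"; returns the picture (420x560x3 uint8, blue, green, red); there is no depth.
- camera_params(name): a dict with "vfov" (degrees; the focal length in pixels is half the picture's height over the tangent of half this angle, whatever the lens; pixels are square), "cx", "cy" (the principal point, pixels), "dist" ([k1, k2, p1, p2, k3] as OpenCV has them; the pictures are not rectified), "camera_from_world" (4x4, takes a point from world to camera coordinates). Camera axes: x right, y down, z forward; pixel columns grow to the right and rows downward; lengths in mm; the calibration is good to about 2 mm. A picture is of the moment at which its call begins: read the wrist's pose just before it. camera_params takes no time and is no camera call; for the wrist camera it gives the pose at the moment of the call.
A pose or a line that the arm cannot do raises MotionError and nothing moves.
- sign_off(): hands the job in, once; it reports no verdict.
Trained networks look in the newest picture that a camera, given by its name, has taken for a name from the list of things; names that differ only in an ending like _2 or _b are one class to them, and where a whole thing is asked for, a point or a joint stands for the part that bears it (a point fixed in the world has none). Each returns a list of dicts, best first, with "p" (0 to 1); they miss things now and then, are a little off and sometimes report something else, mostly with a low value. They report only what shows in the picture. A call takes as long as a camera call. They do not tell look-alikes from the thing itself.
- boxes_of(camera, thing): "bbox" ([left, top, right, bottom] in pixels, round what is visible of it).
- silhouettes(camera, thing): "region" (420x560 bool, what is visible of it) and "bbox" ([left, top, right, bottom] in pixels, round what is visible of it).
The state is a dict: "time": time; "joint_pos": joint angles; "qvel": joint speeds; "effort": joint torques, N m; "tool_pos": TCP position; "orientation": TCP orientation; "ft_force": force on the tool from outside, world axes, zero at the start; "moment": the same for the moment, N m; "gripper_width": opening from 0.0 (shut) to 1.0 (fully open).
Only numpy, scipy, OpenCV 4.12 (cv2) and the standard library are available. Lean on these libraries where they do the work, as an engineer would, in place of code of your own. Each camera call takes 0.05 s, during which the arm holds its last target.

## Working session

There is one attempt and no reset: what is moved stays moved. The work goes in short steps, each a Python script; the robot and the scene stay as the last script left them, time stands still between calls to the robot, and variables do not carry over. Pictures are saved under pics/ and viewed, and the job is handed in when it is done.

```bash
ls; mkdir -p pics; python3 - <<'E'
from workcell import *
import cv2
s=get_state();print(s)
for n in ("scene","side","wrist"):
    p=camera_params(n);print(n,p)
    cv2.imwrite(f"pics/{n}0.png",read_camera(n))
E
```

```text
pics
{'time': 0.0, 'joint_pos': array([-1.14600777e+00,  3.20302825e-01,  1.56572366e+00, -8.85003266e-06,
        1.25738643e+00, -1.99990493e-02]), 'qvel': array([ 0.00092684, -0.00107725, -0.00116442, -0.00099495,  0.00091195,
        0.001171  ]), 'effort': array([ 2.16188950e-03, -4.15507007e+01, -2.34159994e+01,  3.25504170e-04,
        8.20504938e-03,  2.02812964e-05]), 'tool_pos': array([ 247.19806079, -518.60383672,  230.45865832]), 'orientation': array([ 8.45655795e-01, -5.33727879e-01, -7.62106690e-04, -4.97545231e-04]), 'ft_force': array([ 0.05330803, -0.16240735, -0.52117269]), 'moment': array([ 0.03338005, -0.02804736,  0.01980531]), 'gripper_width': 0.9993296569105022}
scene {'vfov': 53.081942525207175, 'cx': 285.93185027799586, 'cy': 204.0610914211863, 'dist': array([-0.0299745,  0.       ,  0.       ,  0.       ,  0.       ]), 'camera_from_world': array([[ 6.22920632e-01,  7.82193703e-01, -1.19539935e-02,
        -2.77308591e+02],
       [ 6.66248508e-01, -5.38469096e-01, -5.15910805e-01,
        -2.91086662e+02],
       [-4.09979039e-01,  3.13407154e-01, -8.56558897
[... 477 characters left out ...]
      [ 7.22097825e-02,  8.45998296e-01, -5.28273253e-01,
         1.11413910e+03],
       [ 0.00000000e+00,  0.00000000e+00,  0.00000000e+00,
         1.00000000e+00]])}
wrist {'vfov': 64.55582373587708, 'cx': 284.6114280325293, 'cy': 207.19864082810457, 'dist': array([-0.05745422,  0.        ,  0.        ,  0.        ,  0.        ]), 'camera_from_world': array([[ 4.31850149e-01, -9.01945269e-01, -4.24682035e-04,
        -5.74633384e+02],
       [-8.55642402e-01, -4.09829233e-01,  3.16095049e-01,
        -4.27886107e+01],
       [-2.85274481e-01, -1.36142318e-01, -9.48727432e-01,
         3.80265173e+02],
       [ 0.00000000e+00,  0.00000000e+00,  0.00000000e+00,
         1.00000000e+00]])}
```

View pics/scene0.png

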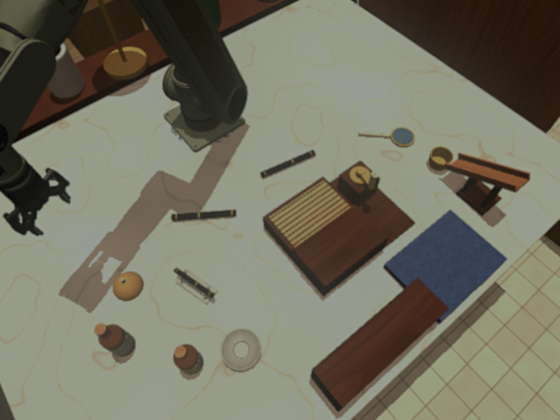

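View pics/side0.png

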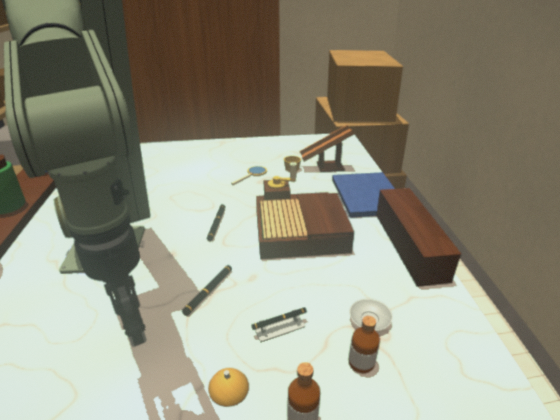

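View pics/wrist0.png

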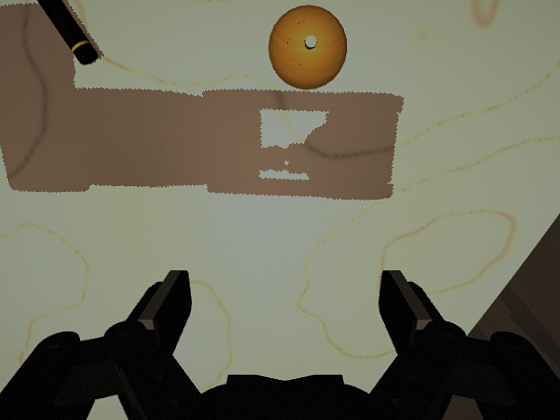

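The scene shows three black pens: a longer one at (203,215), one at (288,163), and one on the steel rest at (195,284). The case is near (335,230) and the crank near (362,178). The pen in the V rest fits the description. I'll confirm that with crops and get a coarse location.

```bash
cat > h.py <<'E'
from workcell import *
import numpy as np, cv2
from scipy.spatial.transform import Rotation as R
def cam(p):
    H=420; f=H/2/np.tan(np.radians(p['vfov'])/2)
    return np.array([[f,0,p['cx']],[0,f,p['cy']],[0,0,1.]])
def ray(p,uv):
    uv=np.array(uv,float).reshape(-1,1,2)
    n=cv2.undistortPoints(uv,cam(p),p['dist']).reshape(-1,2)
    T=p['camera_from_world'];Rm=T[:3,:3];t=T[:3,3]
    d=np.c_[n,np.ones(len(n))]@Rm
    return -Rm.T@t,d
def onz(p,uv,z):
    c,d=ray(p,uv); z=np.broadcast_to(z,len(d)); s=(z-c[2])/d[:,2]
    return c+s[:,None]*d
def proj(p,X):
    T=p['camera_from_world'];X=np.array(X,float).reshape(-1,3)
    rv,_=cv2.Rodrigues(T[:3,:3])
    return cv2.projectPoints(X,rv,T[:3,3],cam(p),p['dist'])[0].reshape(-1,2)
def down(yaw): # tool x axis at angle yaw in world xy, z down
    x=np.array([np.cos(yaw),np.sin(yaw),0]);z=np.array([0,0,-1.]);y=np.cross(z,x)
    return R.from_matrix(np.c_[x,y,z]).as_quat()
E
python3 - <<'E'
from h import *
im=cv2.imread('pics/scene0.png')
a=cv2.resize(im[150:300,255:420],None,fx=4,fy=4,interpolation=cv2.INTER_CUBIC); cv2.imwrite('pics/c1.png',a)
b=cv2.resize(im[140:310,160:320],None,fx=3.5,fy=3.5,interpolation=cv2.INTER_CUBIC); cv2.imwrite('pics/c2.png',b)
ps=camera_params('scene')
for t in ('pen_center','sleeve','case','pen_rest','crank','cover'):
    for d in boxes_of('scene',t)[:3]: 
        x0,y0,x1,y1=d['bbox']; print(t,d, onz(ps,[(x0+x1)/2,(y0+y1)/2],30 if t!='sleeve' else 130).round())
E
```

```text
pen_center {'bbox': [172.5, 212.1, 234.3, 219.8], 'p': 0.94} [[ 338. -214.   30.]]
pen_center {'bbox': [176.2, 264.0, 214.5, 301.7], 'p': 0.77} [[ 494. -340.   30.]]
pen_center {'bbox': [360.9, 127.7, 413.9, 145.4], 'p': 0.6} [[461. 401.  30.]]
case {'bbox': [264.5, 162.5, 415.4, 295.5], 'p': 0.83} [[612.  59.  30.]]
pen_rest {'bbox': [174.9, 269.5, 214.5, 303.5], 'p': 0.57} [[ 501. -346.   30.]]
crank {'bbox': [357.4, 170.1, 378.5, 190.3], 'p': 0.82} [[543. 235.  30.]]
crank {'bbox': [270.7, 186.5, 346.9, 248.3], 'p': 0.69} [[530.  16.  30.]]
cover {'bbox': [270.5, 184.1, 347.0, 251.6], 'p': 0.73} [[531.  15.  30.]]
cover {'bbox': [262.3, 163.0, 412.3, 295.2], 'p': 0.31} [[608.  53.  30.]]
```

View pics/c1.png

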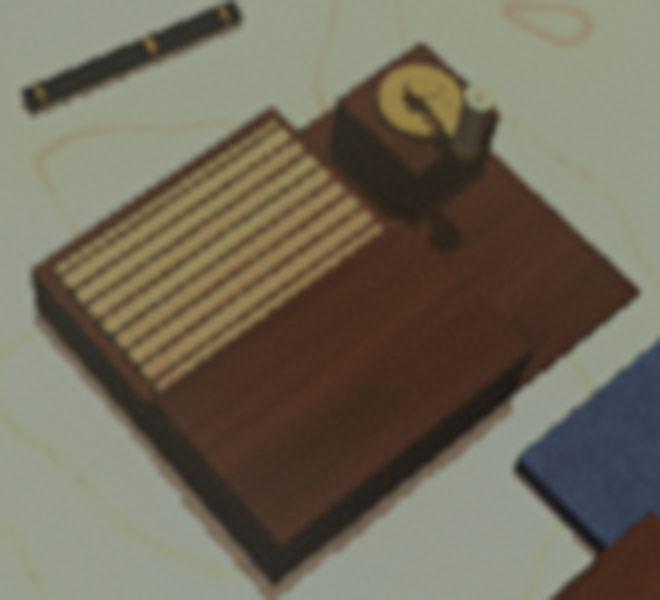

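View pics/c2.png

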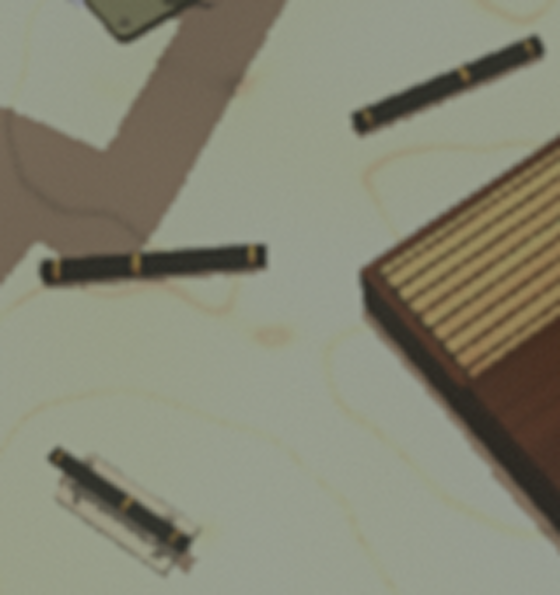

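```bash
python3 - <<'E'
from h import *
ps=camera_params('scene')
c=np.array([[35,270],[272,110],[275,540],[640,290],[480,97],[420,100]])/4+[255,150]
for q,z in zip(c,(62,62,78,0,156,104)): print(q,onz(ps,q,z).round(1))
s=get_state();pw=camera_params('wrist');T=pw['camera_from_world'];cw=-T[:3,:3].T@T[:3,3]
Rt=R.from_quat(s['orientation']).as_matrix()
print('cam in tool',Rt.T@(cw-s['tool_pos']),'\n',Rt.T@T[:3,:3].T)
c=np.array([[58,455],[185,545]])/3.5+[160,140]
print(onz(ps,c,32))
E
```

```text
[263.75 217.5 ] [[465.2 -92.8  62. ]]
[323.  177.5] [[467.1 121.   62. ]]
[323.75 285.  ] [[718.2 -97.1  78. ]]
[415.  222.5] [[722.9 255.    0. ]]
[375.   174.25] [[590.8 187.2 156. ]]
[360. 175.] [[545.8 185.6 104. ]]
cam in tool [-1.42432046e-01 -8.05875681e+01 -1.43487324e+02] 
 [[ 0.99999779  0.00124687  0.00169193]
 [-0.00171778  0.94871892  0.31611622]
 [-0.00121102 -0.31611843  0.94871896]]
[[ 432.89122122 -359.44190143   32.        ]
 [ 551.89433514 -323.1037589    32.        ]]
```

```bash
python3 - <<'E'
from h import *
import workcell; print([n for n in dir(workcell) if not n.startswith('__')]); print(globals().get('grip_depth'))
s0=get_state()['time']
move_ptp([560,90,330],down(np.pi/2))
dwell(.2)
s=get_state();print(s['time'],s['joint_pos'],s['tool_pos'])
pw=camera_params('wrist'); np.save('w1.npy',pw,allow_pickle=True)
cv2.imwrite('pics/w1.png',read_camera('wrist'))
for t in ('sleeve','crank_axis','case','cover','crank'):
    for d in boxes_of('wrist',t)[:2]: print(t,d)
print(get_state()['time'])
E
```

```text
['MotionError', 'boxes_of', 'camera_params', 'dwell', 'get_state', 'goto_joints', 'grip_depth', 'move_ptp', 'move_straight', 'read_camera', 'set_gripper', 'sign_off', 'silhouettes', 'solve_ik']
-18.700000000000003
3.1083 [ 1.38087563e-01  2.63592347e-01  1.39927743e+00 -5.67277285e-05
  1.47884750e+00 -1.43168857e+00] [560.09241953  89.42953162 329.92570117]
sleeve {'bbox': [364.8, 185.1, 392.2, 219.5], 'p': 0.57}
crank_axis {'bbox': [130.7, 81.6, 414.8, 285.6], 'p': 0.78}
crank_axis {'bbox': [359.6, 136.9, 401.0, 219.7], 'p': 0.67}
case {'bbox': [132.8, 82.8, 418.9, 287.2], 'p': 0.56}
cover {'bbox': [137.7, 91.0, 307.2, 193.2], 'p': 0.87}
crank {'bbox': [360.3, 136.1, 401.5, 219.8], 'p': 0.88}
3.4083
```

View pics/w1.png

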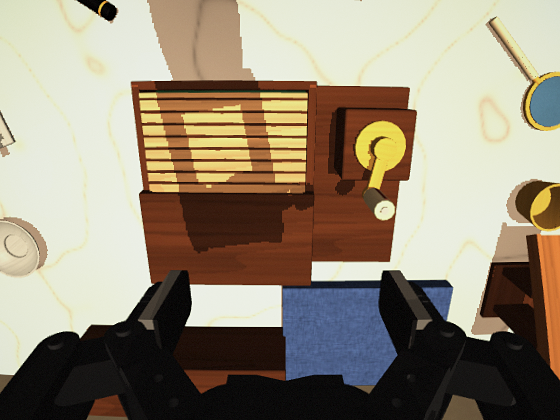

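```bash
python3 - <<'E'
import cv2
im=cv2.imread('pics/w1.png')
cv2.imwrite('pics/w1a.png',cv2.resize(im[70:300,120:330],None,fx=2.6,fy=2.6,interpolation=cv2.INTER_CUBIC))
cv2.imwrite('pics/w1b.png',cv2.resize(im[80:240,310:430],None,fx=4.9/1.35,fy=4.9/1.35,interpolation=cv2.INTER_CUBIC))
E
```

```text
(no output)
```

View pics/w1a.png

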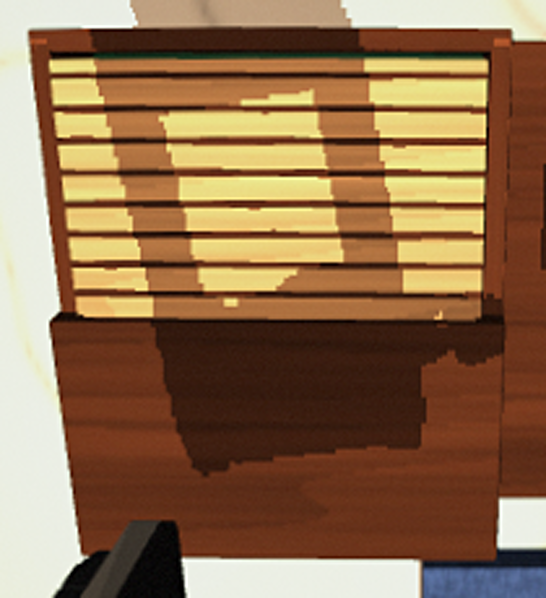

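View pics/w1b.png

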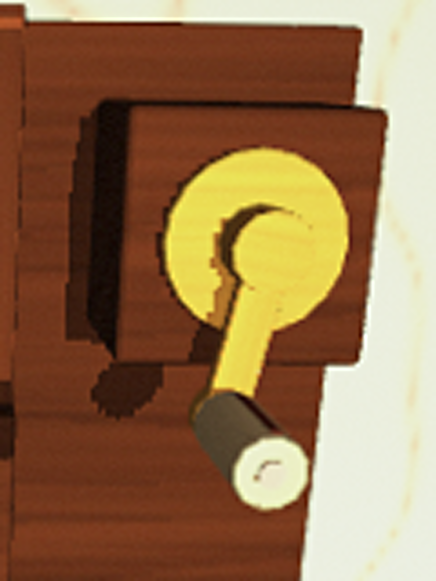

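```bash
python3 - <<'E'
from h import *
from scipy.optimize import least_squares
pw=np.load('w1.npy',allow_pickle=True).item(); ps=camera_params('scene')
k=4.9/1.35
uv=np.array([[512,31],[29,31],[504,318],[50,319],[495,560],[82,557]])/2.6+[120,70]
uv=np.r_[uv,np.array([[275,250]])/k+[310,80]]
X=np.array([[-130,110,62],[-130,-110,62],[0,110,78],[0,-110,78],[130,110,78],[130,-110,78],[-60,185,104.]])
sl=np.array([[270,473]])/k+[310,80]
def tf(p,X): 
    c,s=np.cos(p[2]),np.sin(p[2]); return np.c_[p[0]+c*X[:,0]-s*X[:,1],p[1]+s*X[:,0]+c*X[:,1],X[:,2]]
for free in (0,1):
    f=lambda p:(proj(pw,tf(p,X)+([0,0,p[3]] if free else 0))-uv).ravel()
    r=least_squares(f,[594,10,0]+[0]*free,loss='soft_l1'); print(r.x,r.fun.reshape(-1,2).round(1).tolist())
p=r.x
# scene fit
uvs=np.array([[35,270],[272,110],[275,540]])/4+[255,150]; Xs=np.array([[-130,-110,62],[-130,110,62],[130,-110,78.]])
rs=least_squares(lambda p:(proj(ps,tf(p,Xs))-uvs).ravel(),[594,10,0]);print('scene',rs.x,rs.fun.round(1))
p=p[:3]
print('axis',tf(p,np.array([[-60,185,130.]])), 'sleeve top',onz(pw,sl,156), onz(ps,[[375,174.25]],156))
S=onz(pw,sl,156)[0]; A=tf(p,np.array([[-60,185,130.]]))[0]; d=S-A; print(np.hypot(*d[:2]),'q0',-(np.arctan2(d[1],d[0])-p[2]))
np.save('case.npy',p)
E
```

```text
[ 5.90893776e+02  1.60981923e+01 -5.76693136e-03] [[0.2, 0.6], [-0.4, 0.9], [0.8, 0.9], [-0.9, -0.5], [0.9, -0.3], [-0.5, -0.9], [-0.0, -0.6]]
[ 5.90940351e+02  1.60800432e+01 -5.82139794e-03 -2.78110675e-01] [[0.2, 0.7], [-0.3, 0.9], [0.8, 0.9], [-0.9, -0.5], [0.8, -0.4], [-0.4, -1.0], [-0.1, -0.5]]
scene [ 5.93193528e+02  1.36625727e+01 -1.40260965e-02] [-1.3 -0.5  0.6 -1.3  0.6  1.3]
axis [[532.0183205  201.42619044 130.        ]] sleeve top [[587.09370073 190.20743037 156.        ]] [[590.81336525 187.2273229  156.        ]]
56.20638829703487 q0 0.19512765557015466
```

```bash
python3 - <<'E'
from h import *
ps=camera_params('scene')
for uv,z in (([450,162],70),([458,155],70),([450,165],100),([441,158],45),([525,187],130)): print(uv,onz(ps,[uv],z).round())
c=np.load('case.npy');a=532.0,201.4
t0=get_state()['time']
S=np.array([587.1,190.2])
move_ptp([*S,200],down(np.pi/2))
move_straight([*S,114],speed=120)
s=get_state();print(s['time']-t0,s['tool_pos'],s['ft_force'])
cv2.imwrite('pics/w2.png',read_camera('wrist'));cv2.imwrite('pics/s2.png',read_camera('side'))
E
```

```text
[450, 162] [[664. 445.  70.]]
[458, 155] [[663. 484.  70.]]
[450, 165] [[680. 411. 100.]]
[441, 158] [[630. 456.  45.]]
[525, 187] [[863. 487. 130.]]
1.5749999999999997 [587.86166964 190.18191    115.11090536] [0.86956581 0.50786073 0.34420025]
```

View pics/w2.png

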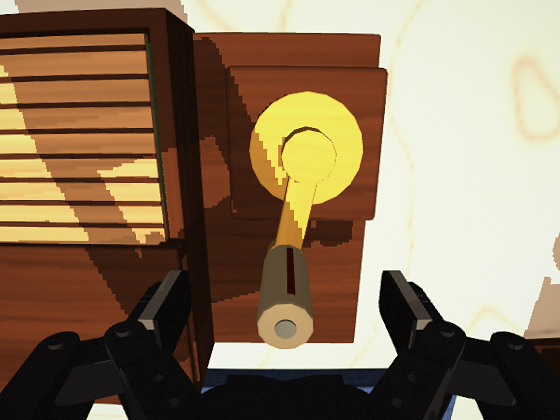

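View pics/s2.png

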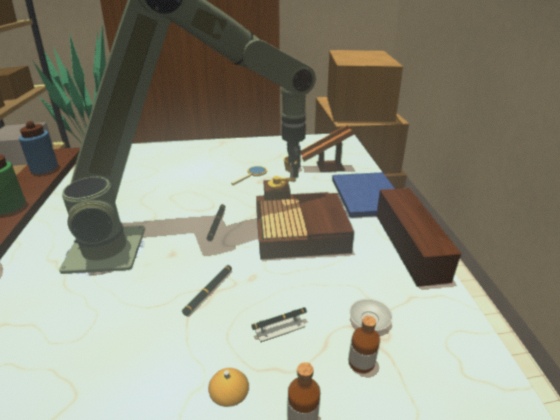

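The sleeve stands between the open fingers, with its top at (285,327) and the hub top at (308,158). I'll refine the axis and radius from this closer view, then grip.

```bash
python3 - <<'E'
from h import *
p=camera_params('wrist')
H=onz(p,[[308,157]],104)[0];S=onz(p,[[285,327]],156)[0];print(H,S,np.hypot(*(S-H)[:2]))
set_gripper(0.0)
s=get_state();print(s['time'],s['tool_pos'],s['ft_force'],s['gripper_width'])
p=camera_params('wrist');cv2.imwrite('pics/w3.png',read_camera('wrist'))
E
```

```text
[532.99998712 201.05761877 104.        ] [587.46859488 190.40521715 156.        ] 55.500476498438395
5.6917 [587.10143375 190.26997796 114.19298167] [ 0.02182344 -0.34010704  0.79820194] 0.23795284860566446
```

View pics/w3.png

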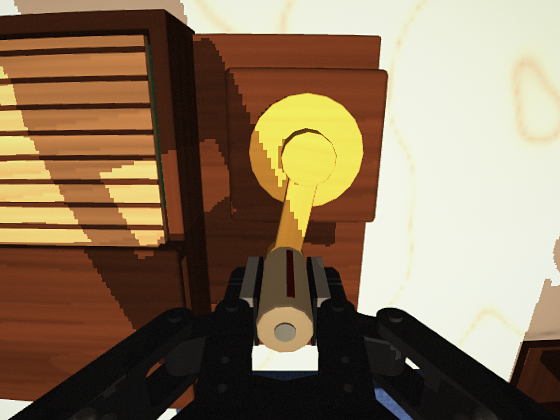

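```bash
cat >> h.py <<'E'
def wind(c,a0,a1,step=0.25,speed=70,r=55.,z=114,lim=35):
    n=max(1,int(np.ceil(abs(a1-a0)/step)))
    for a in np.linspace(a0,a1,n+1)[1:]:
        u=np.array([np.cos(a),np.sin(a)]);tv=np.array([np.sin(a),-np.cos(a)])
        move_straight([*(c+r*u),z],speed=speed)
        s=get_state();F=s['ft_force'];e=s['tool_pos'][:2]-c
        print(f"t{s['time']:.2f} a{a:.2f} act{np.arctan2(e[1],e[0]):.2f} r{np.hypot(*e):.1f} z{s['tool_pos'][2]:.1f} Frad{F[:2]@u:.1f} Ftan{F[:2]@tv:.1f} Fz{F[2]:.1f} w{s['gripper_width']:.3f}")
        if np.linalg.norm(F)>lim: print('stop');return a
    return a1
E
python3 - <<'E'
from h import *
wind(np.array([533.1,201.05]),-0.197,-1.0)
E
```

```text
t6.05 a-0.40 act-0.42 r55.0 z114.2 Frad-2.0 Ftan1.3 Fz2.7 w0.244
t6.36 a-0.60 act-0.62 r55.0 z114.1 Frad0.0 Ftan2.2 Fz4.1 w0.245
t6.67 a-0.80 act-0.82 r54.9 z114.1 Frad-1.5 Ftan2.5 Fz5.8 w0.237
t6.97 a-1.00 act-1.02 r54.9 z114.1 Frad-1.3 Ftan2.1 Fz6.1 w0.241
```

```bash
python3 - <<'E'
from h import *
wind(np.array([533.1,201.05]),-1.0,-4.5)
cv2.imwrite('pics/w4.png',read_camera('wrist'))
E
```

```text
t7.33 a-1.25 act-1.27 r54.9 z114.1 Frad-3.0 Ftan2.2 Fz6.8 w0.242
t7.67 a-1.50 act-1.52 r54.9 z114.1 Frad-4.1 Ftan1.5 Fz6.3 w0.241
t8.03 a-1.75 act-1.77 r54.9 z114.1 Frad-3.7 Ftan2.2 Fz6.3 w0.246
t8.38 a-2.00 act-2.02 r54.9 z114.1 Frad-4.5 Ftan2.4 Fz5.4 w0.246
t8.72 a-2.25 act-2.27 r54.9 z114.1 Frad-4.3 Ftan2.5 Fz5.0 w0.241
t9.07 a-2.50 act-2.51 r54.9 z114.1 Frad-2.7 Ftan2.7 Fz5.4 w0.244
t9.43 a-2.75 act-2.75 r54.9 z114.1 Frad-3.3 Ftan2.0 Fz6.4 w0.238
t9.78 a-3.00 act-3.00 r54.9 z114.1 Frad-2.4 Ftan2.9 Fz6.1 w0.239
t10.12 a-3.25 act3.04 r55.0 z114.1 Frad-1.2 Ftan1.5 Fz5.7 w0.242
t10.47 a-3.50 act2.79 r55.1 z114.1 Frad0.1 Ftan0.9 Fz7.4 w0.240
t10.82 a-3.75 act2.54 r55.1 z114.1 Frad0.1 Ftan1.9 Fz6.8 w0.240
t11.18 a-4.00 act2.29 r55.1 z114.1 Frad1.6 Ftan1.9 Fz7.2 w0.242
t11.53 a-4.25 act2.04 r55.2 z114.1 Frad3.2 Ftan0.7 Fz6.1 w0.238
t11.88 a-4.50 act1.79 r55.2 z114.1 Frad4.0 Ftan0.9 Fz6.6 w0.241
```

View pics/w4.png

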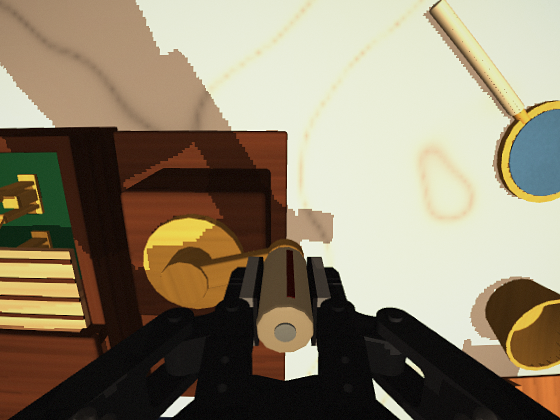

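The crank turns with the sleeve held at (287,300), and the cover is sliding open. I'll continue to the stop.

```bash
python3 - <<'E'
from h import *
c=np.array([533.1,201.05])
a=wind(c,-4.5,-7.75)
a=wind(c,a,-7.98,step=0.06,speed=30,lim=20)
dwell(.3)
cv2.imwrite('pics/w5.png',read_camera('wrist'));cv2.imwrite('pics/sc5.png',cv2.resize(read_camera('scene')[150:300,255:420],None,fx=4,fy=4))
E
```

```text
t12.28 a-4.75 act1.53 r55.2 z114.2 Frad3.5 Ftan0.8 Fz5.7 w0.244
t12.62 a-5.00 act1.28 r55.2 z114.1 Frad4.9 Ftan1.2 Fz5.7 w0.239
t12.97 a-5.25 act1.02 r55.2 z114.2 Frad4.0 Ftan1.7 Fz5.1 w0.235
t13.32 a-5.50 act0.76 r55.2 z114.2 Frad3.1 Ftan0.9 Fz5.4 w0.242
t13.68 a-5.75 act0.51 r55.2 z114.2 Frad3.5 Ftan1.4 Fz5.5 w0.243
t14.03 a-6.00 act0.26 r55.2 z114.2 Frad2.5 Ftan1.1 Fz5.9 w0.242
t14.38 a-6.25 act0.00 r55.1 z114.1 Frad2.7 Ftan1.6 Fz6.5 w0.239
t14.72 a-6.50 act-0.25 r55.0 z114.1 Frad1.6 Ftan1.4 Fz6.5 w0.240
t15.07 a-6.75 act-0.50 r55.0 z114.1 Frad0.3 Ftan2.7 Fz7.4 w0.246
t15.43 a-7.00 act-0.75 r54.9 z114.1 Frad-0.3 Ftan1.8 Fz9.0 w0.244
t15.78 a-7.25 act-1.00 r54.9 z114.1 Frad-1.4 Ftan1.7 Fz8.8 w0.241
t16.12 a-7.50 act-1.25 r54.9 z114.1 Frad-1.6 Ftan1.3 Fz7.6 w0.242
t16.48 a-7.75 act-1.50 r54.9 z114.1 Frad-3.5 Ftan0.7 Fz8.4 w0.244
t16.73 a-7.81 act-1.54 r54.9 z114.1 Frad-4.5 Ftan-0.0 Fz6.0 w0.244
t16.99 a-7.87 act-1.59 r54.9 z114.1 Frad-3.5 Ftan-0.9 Fz7.0 w0.244
t17.25 a-7.92 act-1.65 r54.9 z114.1 Frad-5.4 Ftan-0.2 Fz6.1 w0.241
t17.51 a-7.98 act-1.71 r54.9 z114.1 Frad-5.0 Ftan-1.1 Fz5.8 w0.242
```

View pics/w5.png

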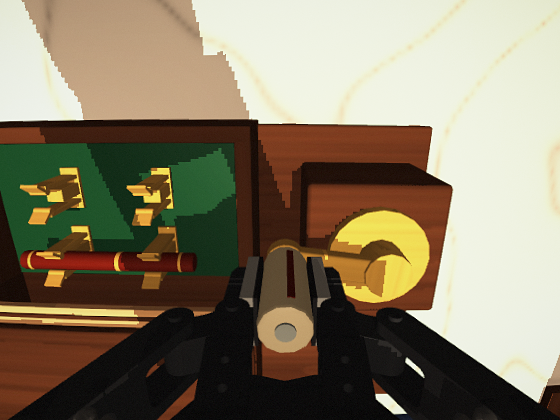

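View pics/sc5.png

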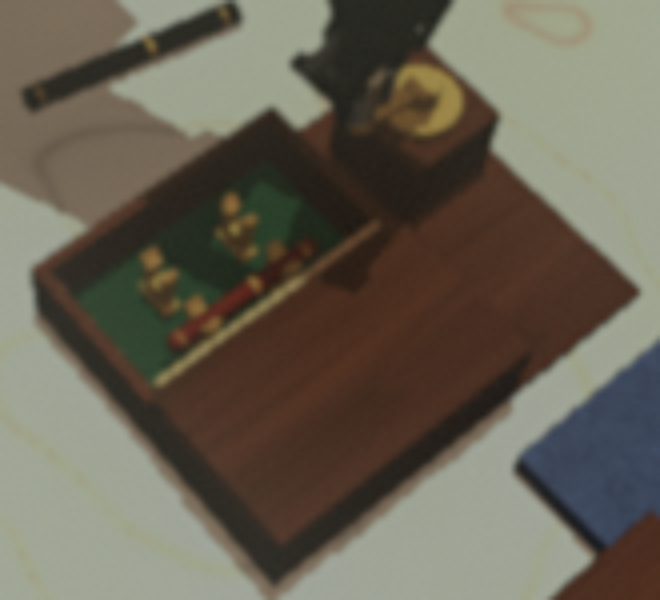

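The wrist shows the well bared, with the brown pen at (108,262) and the empty clip lane at row ~195. The crank is at about 7.97 rad with the sleeve still held. Next I release, rise, and view the well and then the rest from above.

```bash
python3 - <<'E'
from h import *
set_gripper(1.0)
s=get_state();move_straight([s['tool_pos'][0],s['tool_pos'][1],200],speed=150)
move_ptp([485,20,240],down(np.pi/2)); dwell(.2)
p=camera_params('wrist');np.save('w6.npy',p,allow_pickle=True);cv2.imwrite('pics/w6.png',read_camera('wrist'))
c=np.load('case.npy'); cc,ss=np.cos(c[2]),np.sin(c[2])
f=lambda x,y,z:[c[0]+cc*x-ss*y,c[1]+ss*x+cc*y,z]
print(proj(p,[f(-82,36,56),f(-82,-36,56),f(-82,36,40),f(-82,-36,40),f(-34,65,47),f(-34,-65,47),f(-130,110,62),f(-130,-110,62),f(0,110,78),f(0,-110,78)]).round(1).tolist())
move_ptp([430,-345,200],down(np.pi/2)); dwell(.2)
p=camera_params('wrist');np.save('w7.npy',p,allow_pickle=True);cv2.imwrite('pics/w7.png',read_camera('wrist'))
print(proj(p,[[492,-341,32]]),get_state()['time'])
E
```

```text
[[315.4, 204.9], [245.7, 204.3], [314.2, 200.4], [247.4, 199.8], [339.2, 244.0], [221.7, 242.9], [393.3, 160.8], [168.3, 158.7], [384.1, 285.8], [175.8, 284.0]]
[[287.80236944 243.63845956]] 21.7833
```

View pics/w6.png

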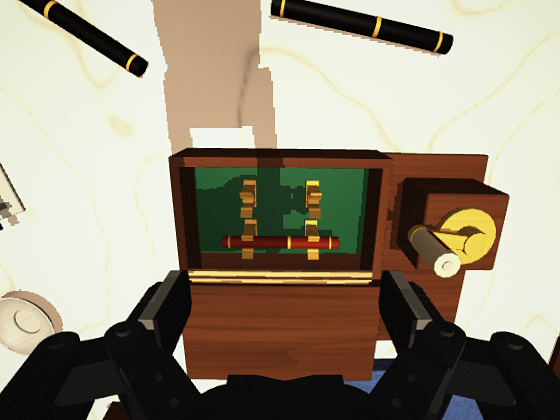

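View pics/w7.png

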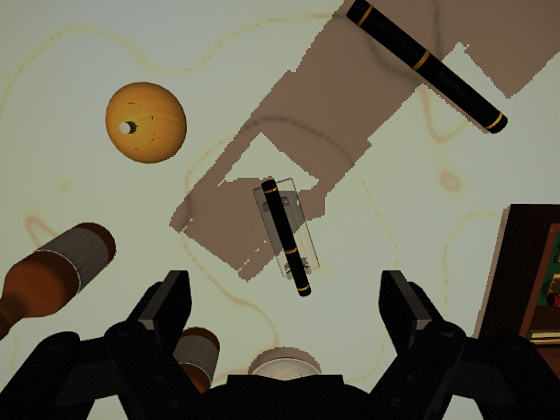

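```bash
python3 - <<'E'
from h import *
im=cv2.imread('pics/w7.png'); cv2.imwrite('pics/w7c.png',cv2.resize(im[165:310,230:340],None,fx=4,fy=4,interpolation=cv2.INTER_CUBIC))
im=cv2.imread('pics/w6.png'); cv2.imwrite('pics/w6c.png',cv2.resize(im[140:290,160:400],None,fx=3.2,fy=3.2,interpolation=cv2.INTER_CUBIC))
E
```

```text
(no output)
```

View pics/w7c.png

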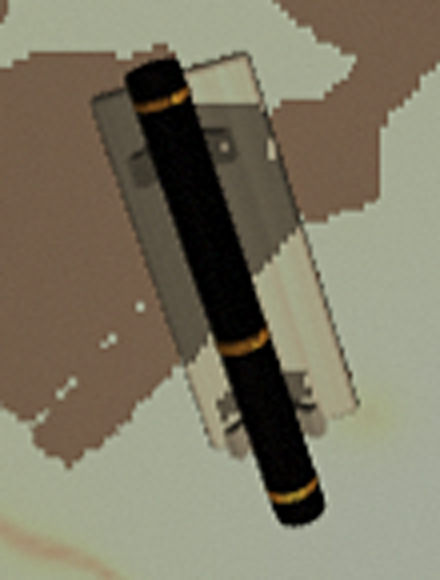

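View pics/w6c.png

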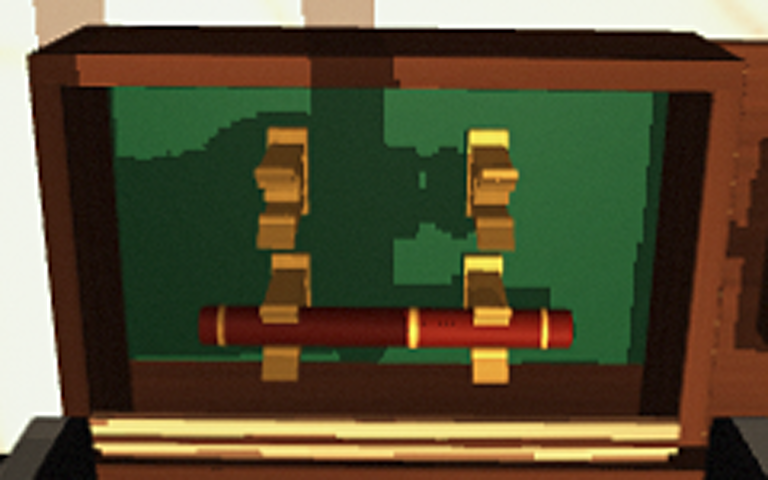

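```bash
python3 - <<'E'
from h import *
p6=np.load('w6.npy',allow_pickle=True).item();p7=np.load('w7.npy',allow_pickle=True).item()
c=np.load('case.npy'); cc,ss=np.cos(c[2]),np.sin(c[2])
f=lambda x,y,z:[c[0]+cc*x-ss*y,c[1]+ss*x+cc*y,z]
uv=np.array([[200,325],[573,328]])/3.2+[160,140]
print('brown',onz(p6,uv,40),'pred',f(-34,65,40),f(-34,-65,40))
uv=np.array([[278.5,205],[495,205]])/3.2+[160,140]
print('ears',onz(p6,uv,56),'pred',f(-82,-36,56),f(-82,36,56))
print('clipmid',f(-82,0,40))
# pen
uv=np.array([[153,63],[302,520]])/4+[230,165]
P=onz(p7,uv,32);d=P[1]-P[0];print(P,np.linalg.norm(d),P.mean(0),np.degrees(np.arctan2(d[1],d[0])))
uv=np.array([[92,100],[247,55],[358,408],[217,448]])/4+[230,165]
Q=onz(p7,uv,6);print('rest',Q,Q.mean(0),np.linalg.norm(Q[1]-Q[0]),np.linalg.norm(Q[2]-Q[1]));e=Q[2]-Q[1];print(np.degrees(np.arctan2(e[1],e[0])))
E
```

```text
brown [[558.09161394 -49.17670606  40.        ]
 [558.71914069  82.23510677  40.        ]] pred [np.float64(557.3193161408271), np.float64(81.27686826771826), 40] [np.float64(556.562538683306), np.float64(-48.72092897469575), 40]
ears [[508.49106155 -18.10644488  56.        ]
 [508.23412419  51.74393428  56.        ]] pred [np.float64(508.73217159586164), np.float64(-19.44199483630332), 56] [np.float64(509.1513098800272), np.float64(52.556785174879835), 56]
clipmid [np.float64(508.94174073794443), np.float64(16.55739516928826), 40]
[[ 425.85094593 -360.25521181   32.        ]
 [ 553.16558417 -321.34274425   32.        ]] 133.1284989863181 [ 489.50826505 -340.79897803   32.        ] 16.995257208105677
rest [[ 442.30694455 -377.77265858    6.        ]
 [ 430.02157257 -337.09550381    6.        ]
 [ 532.99794803 -304.36582927    6.        ]
 [ 546.10316066 -344.54683455    6.        ]] [ 487.85740645 -340.94520655    6.        ] 42.49189669936147 108.05260523630832
17.632168076999605
```

The pen on the rest measures 133 mm (nominal 130) against a rest 108 mm long, so it is the smallest of the three and the right one. I'll grip it with the jaws across it.

```bash
python3 - <<'E'
from h import *
q=down(np.radians(17.2-90)); P=[489.2,-340.9]
set_gripper(0.55)
move_ptp([*P,110],q)
move_straight([*P,14.5],speed=90)
s=get_state();print(s['time'],s['tool_pos'],s['ft_force'],s['gripper_width'])
set_gripper(0.0)
s=get_state();print(s['time'],s['tool_pos'],s['ft_force'],s['gripper_width'])
cv2.imwrite('pics/w8.png',read_camera('wrist'))
move_straight([*P,140],speed=150)
s=get_state();print(s['time'],s['tool_pos'],s['ft_force'],s['gripper_width'])
cv2.imwrite('pics/w9.png',read_camera('wrist'));cv2.imwrite('pics/s9.png',read_camera('side'))
np.save('w9.npy',camera_params('wrist'),allow_pickle=True)
E
```

```text
25.925 [ 489.62875185 -341.17892685   15.10296637] [ 0.13782799  0.10966864 -0.76622082] 0.5470869438226669
26.3333 [ 489.42357515 -341.11323758   15.05127409] [-0.77222491 -0.35616688  4.28859113] 0.14130456946139203
27.3667 [ 488.5532774  -340.41365634  138.88024281] [-0.28341616  0.45895331 -0.63812359] 0.13753899550977297
```

View pics/w9.png

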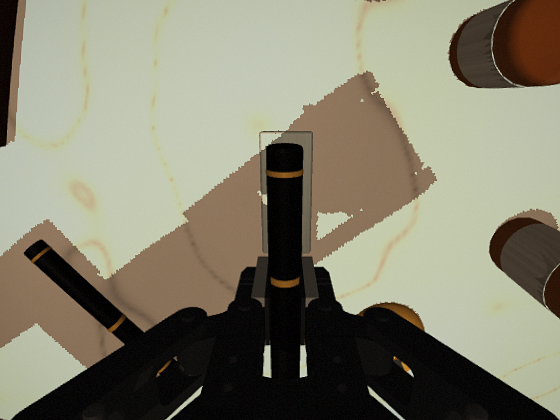

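View pics/s9.png

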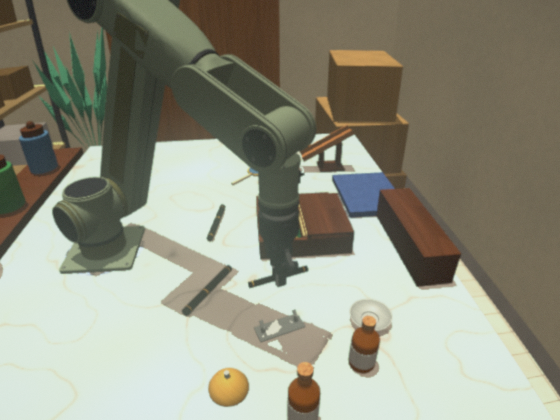

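```bash
python3 - <<'E'
from h import *
p=np.load('w9.npy',allow_pickle=True).item(); s=get_state(); Rt=R.from_quat(s['orientation']).as_matrix()
for uv,z in (([285,143],155.8),([285,144],162.8),([286,283],162.8),([266,170],156),([303,170],156),([268,255],156),([303,255],156)):
    X=onz(p,[uv],z)[0]; print(uv,(Rt.T@(X-s['tool_pos'])).round(1))
# same checks from wrist pic w7: middle band offset along pen
p7=np.load('w7.npy',allow_pickle=True).item()
B=onz(p7,[np.array([244,342])/4+[230,165]],39)[0]; d=np.array([np.cos(np.radians(17.1)),np.sin(np.radians(17.1))]);print('band along pen from 489.2,-340.9:',(B[:2]-[489.2,-340.9])@d)
E
```

```text
[285, 143] [  0.2 -64.1 -17.3]
[285, 144] [  0.2 -64.6 -24.3]
[286, 283] [  0.7  -8.1 -24.2]
[266, 170] [ -7.1 -53.7 -17.4]
[303, 170] [  7.2 -53.8 -17.5]
[268, 255] [ -6.8 -17.4 -17.4]
[303, 255] [  7.9 -17.4 -17.4]
band along pen from 489.2,-340.9: 7.766992225102061
```

```bash
python3 - <<'E'
from h import *
q=down(-0.003); P=[509.1,17.2]
move_ptp([*P,130],q)
move_straight([*P,54],speed=100); dwell(.3)
s=get_state();print(s['time'],s['tool_pos'],s['ft_force'],s['gripper_width'])
np.save('w10.npy',camera_params('wrist'),allow_pickle=True)
cv2.imwrite('pics/w10.png',read_camera('wrist'))
sc=camera_params('scene');cv2.imwrite('pics/sc10.png',cv2.resize(read_camera('scene')[150:300,255:420],None,fx=4,fy=4,interpolation=cv2.INTER_CUBIC))
cv2.imwrite('pics/s10.png',cv2.resize(read_camera('side')[160:270,230:370],None,fx=5,fy=5,interpolation=cv2.INTER_CUBIC))
E
```

```text
30.025 [509.34521661  17.2358474   54.42890739] [-0.39873199  0.51840441 -1.0341348 ] 0.14186435296602315
```

View pics/w10.png

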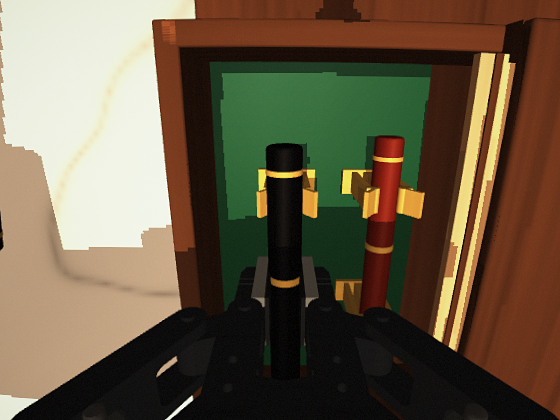

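View pics/s10.png

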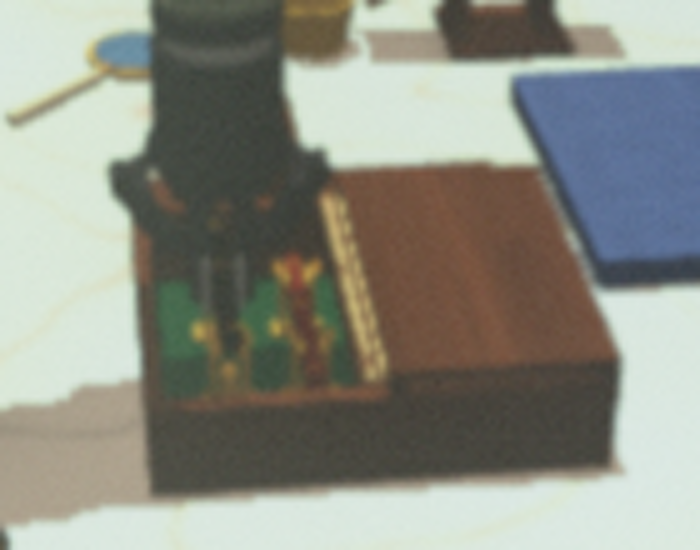

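```bash
python3 - <<'E'
from h import *
im=cv2.imread('pics/w10.png'); cv2.imwrite('pics/w10c.png',cv2.resize(im[130:235,240:435],None,fx=4,fy=4,interpolation=cv2.INTER_CUBIC))
E
```

View pics/w10c.png

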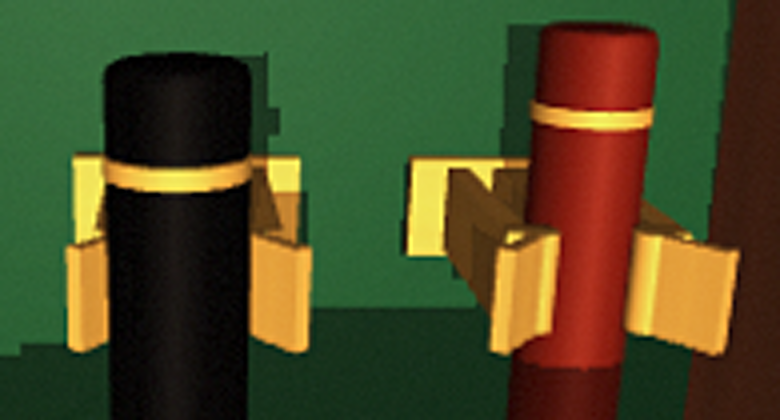

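```bash
python3 - <<'E'
from h import *
p=np.load('w10.npy',allow_pickle=True).item()
g=lambda l,z:onz(p,np.array(l)/4+[240,130],z).round(1).tolist()
print('ears',g([[67,300],[311,300]],56)); print('base',g([[73,155],[300,155]],8))
print('pen',g([[110,300],[248,300],[106,130],[250,130]],71.4)); print('ear y rows',g([[90,245],[90,345]],56))
E
```

```text
ears [[496.5, 51.9, 56.0], [523.9, 51.8, 56.0]]
base [[493.8, 58.4, 8.0], [526.7, 58.3, 8.0]]
pen [[502.2, 56.9, 71.4], [516.0, 56.9, 71.4], [502.1, 74.1, 71.4], [515.9, 74.1, 71.4]]
ear y rows [[499.3, 58.3, 56.0], [499.0, 46.5, 56.0]]
```

The clip centreline measures x 510.2 and the pen 509.1, so I'll shift by +1.1 mm and press down in steps while watching the force.

```bash
python3 - <<'E'
from h import *
P=[510.2,17.2]
move_straight([*P,54],speed=40)
for z in (46,42,38,34,31,29,27,25,24,23,22,21):
    move_straight([*P,z],speed=30)
    s=get_state();F=s['ft_force'];print(f"t{s['time']:.2f} cmd{z} z{s['tool_pos'][2]:.1f} x{s['tool_pos'][0]:.1f} F{F.round(1)} w{s['gripper_width']:.3f}")
    if abs(F[2])>18 or np.hypot(*F[:2])>20: print('stop');break
cv2.imwrite('pics/w11.png',read_camera('wrist'))
E
```

```text
t30.84 cmd46 z45.7 x510.0 F[-0.2 -0.5 -0.5] w0.141
t31.12 cmd42 z41.8 x510.0 F[-0.3  0.2  0.2] w0.138
t31.41 cmd38 z37.8 x510.0 F[ 1.   0.8 -0.4] w0.133
t31.69 cmd34 z34.0 x510.3 F[ 0.4 -0.1  1.3] w0.138
t31.94 cmd31 z31.0 x510.3 F[-0.2 -0.2  1.8] w0.133
t32.19 cmd29 z28.9 x510.2 F[ 0.4 -0.2  1.8] w0.136
t32.44 cmd27 z26.6 x510.0 F[ 0.3 -0.5 -0.8] w0.139
t32.69 cmd25 z24.4 x509.9 F[ 1.1  0.3 -3. ] w0.141
t32.94 cmd24 z23.7 x510.0 F[ 0.9 -0.4 -3.3] w0.144
t33.19 cmd23 z23.1 x510.2 F[-0.4 -0.2 -0.2] w0.134
t33.44 cmd22 z23.0 x510.3 F[-2.5  0.1  8.2] w0.139
t33.69 cmd21 z22.9 x510.3 F[-4.5 -1.3 15.5] w0.140
```

View pics/w11.png

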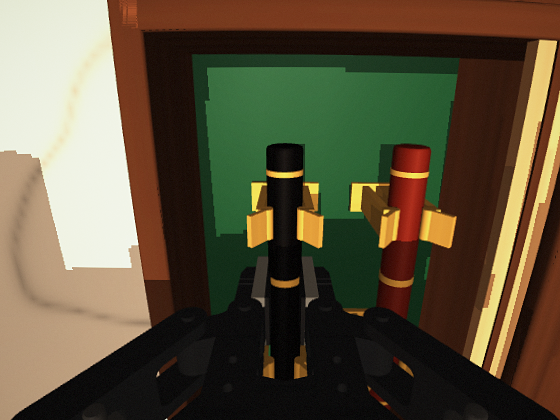

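The pen snapped past the lips (the force went negative) and bottomed at TCP z 23, as predicted. I'll relieve the preload, open narrowly, retreat and check.

```bash
python3 - <<'E'
from h import *
P=[510.2,17.2]
move_straight([*P,23],speed=20)
set_gripper(0.36)
s=get_state();print(s['time'],s['tool_pos'],s['ft_force'],s['gripper_width'])
move_straight([*P,120],speed=80)
move_ptp([490,20,220],down(np.pi/2)); dwell(.2)
np.save('w12.npy',camera_params('wrist'),allow_pickle=True);cv2.imwrite('pics/w12.png',read_camera('wrist'));print(get_state()['time'],get_state()['ft_force'])
im=cv2.imread('pics/w12.png'); cv2.imwrite('pics/w12c.png',cv2.resize(im[130:290,150:520],None,fx=2.1,fy=2.1,interpolation=cv2.INTER_CUBIC))
cv2.imwrite('pics/s12.png',cv2.resize(read_camera('side')[160:270,230:370],None,fx=5,fy=5,interpolation=cv2.INTER_CUBIC))
E
```

```text
34.3167 [510.26804903  17.19713704  22.85679724] [ 0.44031863 -0.17511231  0.50344478] 0.3635880392636518
37.3333 [-0.22997772  0.06023912 -0.37585825]
```

View pics/w12c.png

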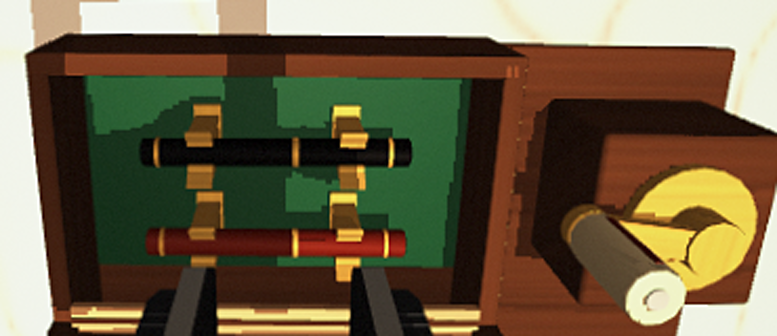

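View pics/s12.png

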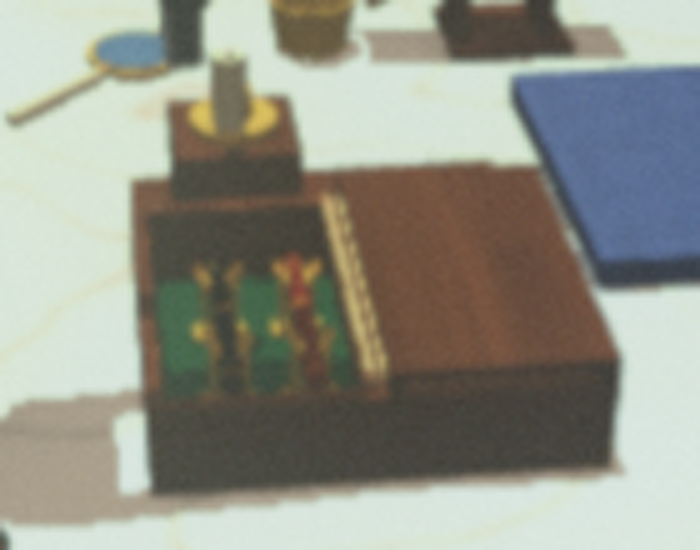

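The black pen sits in the clips at crop (276,153), centred like the brown one at (276,243). Its apparent length, 270 px against 260 px, matches the brown pen once corrected for depth, so both lie at the same height. The cover is open and the gripper is clear.

```bash
python3 - <<'E'
from h import *
p=np.load('w12.npy',allow_pickle=True).item()
uv=np.array([[141,152],[411,153],[146,241],[406,243]])/2.1+[150,130]
X=onz(p,uv,40);print(X.round(1), X[:2].mean(0), X[2:].mean(0), np.linalg.norm(X[1]-X[0]),np.linalg.norm(X[3]-X[2]))
sign_off()
E
```

```text
[[510.5 -49.3  40. ]
 [510.8  82.1  40. ]
 [557.9 -49.8  40. ]
 [558.7  82.4  40. ]] [510.6443119   16.37845593  40.        ] [558.34318005  16.32245707  40.        ] 131.35444511282876 132.16217987234688
the job is handed in; nothing more can be done
```

I wound the cover fully open and snapped the black pen into the empty clips, then let go and handed the job in with the arm clear. `sign_off()` gave no verdict.

- **Crank:** I wound it clockwise, holding the sleeve the whole way, to about 7.97 rad. That angle is computed from the arm's path rather than read from the joint. I stopped just short of the 8.0 stop, and the pictures show both lanes bared.
- **Black pen:** I took the smallest of the three black pens, the one on the steel rest. Pressing it in, the force reversed as it passed the lips and then rose at the expected seat height.
- **Last picture:** Assuming a 40 mm axis height, the pen's centre is at (510.6, 16.4) mm. It is 47.7 mm from the brown pen, where 48 mm is nominal, and parallel to it. That puts it 0.4 mm across from the clip line I measured up close and about 1.7 mm from my first case fit, both inside the 4 mm limit.
- **Everything else:** The brown pen is still in its clips, and I saw no contact with any other object. I did not re-measure the other objects' positions at the end. The last clock reading before hand-in was 37.3 s of the 67 s allowed.

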